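# Stack the loose filling tub on its lidded twin

### The arm

A 6-joint arm with a two-finger parallel gripper is mounted at the origin on the work surface. World frame = base frame: x ahead of the robot, y to its left, z up, the work surface at z = 0. Lengths are in mm, angles in rad, forces in N, time in s.
With the tool pointing down it reaches from about 350 to 875 mm from the base axis. Payload 4.2 kg.
Tool frame: the origin (TCP) lies on the centre line of the jaws, within the pads' length; the fingertips stand 22 mm ahead of it and the grasp point (between the pads) lies 3 mm ahead of it (arm.nose_length is the distance from the TCP to the fingertips, in mm); z points along the fingers, x is the direction in which the jaws open and shut, and the axes are right-handed (so a half turn about z gives the same grasp; the last joint's range is limited). The gripper opens to 85 mm and grips with 20 to 120 N. Pads are 22 mm wide; open, the fingers measure 114 mm over their backs; the gripper's body (76 mm by 85 mm) begins 54 mm behind the grasp point. The pads swing forward as they close: fully open they stand 13 mm farther back than shut.
Start: joints at [1.442, 0.385, 0.008, 0, -1.194, -0.259], TCP at [236.312, 578.581, 253.312] pointing down, gripper open.
Joint ranges: [-3.14, 3.14], [-1.21, 2.06], [-1.07, 1.41], [-3.16, 2.05], [-2.99, -0.16], [-3.1, 3.1]. Speed limits (rad/s): [2.79, 2.79, 3.14, 3.14, 3.14, 3.14].

### API

Orientations are given as a unit quaternion [x, y, z, w].
In Python, from bench import telemetry, get_image, workorder, nets, arm gives the robot as it stands.
- The arm moves only by the tool apply_moves, never from a script. Its argument "steps" is a list of rows, each an object with "hand": the opening, from 0 (shut) to 1 (fully open); "xyz": the shift along the tool's x, y, z in cm, a list of three; "delta_rot": the turn, a rotation vector about the tool's x, y, z in rad, a list of three. In form: [{"hand": hand, "xyz": [x, y, z], "delta_rot": [wx, wy, wz]}, ...]. A call has 1 to 12 rows; each row is the pose to reach, as a shift and turn from the pose commanded when the call began, along the tool's axes at that moment; what a row does not reach only later rows make up. A row lasts 1/12 s, in which the tool goes at most 41.7 mm and 7.16 degrees, less where a joint would pass 70% of its speed; a pose out of reach is approached as far as the arm can. A call with a gripper value outside its range is refused whole. The fingers move at their own pace and stop on an object; the grip force is fixed at half the most. Time passes only in rows, so rows that repeat a pose let the fingers close. It gives the time, the measured TCP pose, the force and the opening at its end, in the units of the state.
- telemetry.read_state(): the state, without advancing time (a new reading comes with each control period).
- get_image(name): name is "scene" or "top" or "wrist"; returns a dict with "frame" (400x640x3 uint8, blue, green, red), "fx", "fy", "cx", "cy" (pixels), "origin" and "orientation" of the camera in the world. Camera axes: x right, y down, z forward; pixel columns grow to the right and rows downward; lengths in mm; the calibration is good to about 2 mm. A picture is of the moment at which its call begins. There is no depth.
- workorder.job_done(): hands the job in, once; it reports no verdict.
Trained networks look in a picture, given as the dict that the camera call returned (one of the last four; its "shot" number tells which), for a name from the list of things; names that differ only in an ending like _2 or _b are one class to them, and where a whole thing is asked for, a point or a joint stands for the part that bears it (a point fixed in the world has none). Each returns a list of dicts, best first, with "confidence" (0 to 1); they miss things now and then, are a little off and sometimes report something else, mostly with a low value. They report only what shows in the picture. A call takes as long as a camera call. They do not tell look-alikes from the thing itself.
- nets.recognise(picture, label): "xyz" ([x, y, z] in mm, in world coordinates, good to about 4 mm: the middle of the surface that is visible of it).
- nets.outline_of(picture, label): "pixels" (400x640 bool, what is visible of it).
- nets.pinpoint(picture, label): "xyz" ([x, y, z] in mm, in world coordinates, good to about 4 mm: a listed point, or the origin of a listed thing).
The state is a dict: "clock": time; "joints": joint angles; "joint_vel": joint speeds; "joint_efforts": joint torques, N m; "position": TCP position; "ee_rot": TCP orientation; "contact_force": force on the tool from outside, world axes, zero at the start; "wrist_torque": the same for the moment, N m; "gripper_width": finger opening in mm.
Only numpy, scipy, OpenCV 4.12 (cv2) and the standard library are available. Lean on these libraries where they do the work, as an engineer would, in place of code of your own. Each camera call takes 0.05 s, during which the arm holds its last target.

### The job

On the bakery counter, pick up the loose long tub, the one in the middle straight ahead of the robot, and stack it on its twin off to one side, so that all four corner feet sit fully down in the four recesses of the lower lid, then let go. The lower lid has been clipped on a little off-centre, so feel for the recesses. Keep the tub upright, lower it gently (no dropping, no hard pushing) and leave the jar, carton, scraper and the wide plain-lidded tub where they are.

Things in the scene. Friction and masses are not known exactly. Their poses are not given: they have to be found in the camera images.
- tub_mid (a point): Centre (half-way up) of the loose tub, in the middle of the three tubs: long, narrow, white, grey lid, 76 mm tall, 0.35 to 0.7 kg. x along its length, y across, z up. Body 144 x 48 mm, its bottom 8 mm above the feet's underside. Four square dark rubber feet at x = +-62, y = +-18 mm, each 16 mm (x) by 11 mm (y), 8 mm tall, underside 38 mm below this point. Fits either way round (half a turn makes no difference).
- tub_grip (a point): Middle of the loose tub's lid, the place to grip it, across its width (y): 25 mm above the tub's centre, 63 mm above its feet's underside. The lid is 168 mm long (174 over the steel clips), 62 mm wide, with upright sides 26 mm deep, from 13 mm below this point to 13 mm above it, and the same recesses in its top as the lower lid.
- base_tub: The lower tub, twin of the loose one, to its left or right, fixed to the counter (does not move). Origin: centre of the underside of its feet, on the counter; x along its length, y across, z up. With the loose tub's feet on the flat top of its lid the loose tub's centre is 114 mm above the counter; with all four feet in the recesses 107 mm.
- base_top (a point): Point over the lower TUB's centre at the height of its lid's flat top (76 mm). The lid (168 x 62 mm) is clipped on off-centre: its own centre lies up to 12 mm either way along x and 7 mm either way along y from here, not turned, unmeasured; it withstands 50 N pushes. Four square-edged dark recesses 21 (x) by 16 mm (y), 7 deep, lie at x +-62, y +-18 mm from the LID's centre: 2.5 mm play round each foot.
- plain_tub: Bystander: a loose shorter, wider white tub with a plain flat grey lid without recesses, 150 x 95 mm, 66 mm tall, about 0.9 kg; origin at the centre of its underside. It stands to one side of the counter and the lower long tub to the other; which is on which side varies.
- jar: Bystander: loose amber glass jar with a steel cap, 72 mm across, 110 mm tall; origin at the centre of its underside.
- carton: Bystander: loose cardboard carton 100 x 120 x 70 mm tall; origin at the centre of its underside.
- scraper: Bystander: loose steel dough scraper lying flat, blade 100 x 150 mm, with a round wooden handle 26 mm thick and 150 mm long; origin under the middle of the handle.
Things that resemble listed ones, but are neither listed nor needed, are in the scene too. Leave any orange or purple look-alike of the part that bears tub_mid alone.

How it is judged:
By the outcome, as a careful person would: the job done as asked, in the order asked, and still so for the second after the job is handed in, with the robot touching nothing.
It also fails if it takes over 72 s, if anything falls off the work surface, if the arm or the gripper's body presses on something with over 40 N, if the wrist force passes 120 N, or if a joint passes its speed limit or range.

## Working session

There is one attempt and no reset: what is moved stays moved. The work goes in short steps, Python scripts to look and compute and a tool call to move; the robot and the scene stay as the last step left them, time stands still between calls to the robot, and variables do not carry over. Pictures are saved under pics/ and viewed, and the job is handed in when it is done.

Besides the shell and the picture viewer there is one more tool, called after "Request:" as name([rows], argument=value, ...), one row to a line, values as JSON. apply_moves: Moves the arm, as the interface text tells. Its arguments: {"type":"object","properties":{"steps":{"type":"array"}},"required":["steps"]}

```bash
mkdir -p pics; ls
python3 - <<'E'
from bench import telemetry,get_image,nets,arm
import cv2
s=telemetry.read_state();print(s, arm.nose_length)
for n in("scene","top"):
    p=get_image(n);cv2.imwrite(f"pics/{n}0.png",p["frame"]);print(n,p["fx"],p["cx"],p["cy"],p["origin"],p["orientation"])
    for l in("tub_mid","tub_grip","base_tub","base_top","plain_tub","jar","carton","scraper"):
        print(l,[(d["confidence"],d["xyz"]) for d in nets.pinpoint(p,l)][:3])
E
```

```text
pics
{'clock': 0.0, 'joints': array([ 1.44158715e+00,  3.85582541e-01,  6.62234672e-03, -4.84668764e-04,
       -1.19402410e+00, -2.58614227e-01]), 'joint_vel': array([ 6.85595536e-04,  6.28130550e-05,  5.21057484e-04,  7.72471801e-04,
       -5.55741568e-04, -2.85222967e-04]), 'joint_efforts': array([-1.36048733e-03, -3.92286301e+01,  1.88397181e+01,  4.18610215e+00,
       -4.68559083e-03, -6.92123393e-06]), 'position': array([236.13136178, 578.09306946, 252.20662449]), 'ee_rot': array([-5.57521002e-01,  8.30162083e-01, -6.73323533e-04, -8.91159521e-04]), 'contact_force': array([-0.63282027, -1.21134795, -0.07707184]), 'wrist_torque': array([-0.01771431, -0.00645393,  0.02274741]), 'gripper_width': 85.5405669482718} 22.0
scene 471.2333497210105 318.5869395059553 194.30579294404623 [ 907.62125042  655.91085874 1156.70949606] [ 0.23795343  0.92159574 -0.29606875 -0.07989215]
tub_mid [(0.9, [715.3, 121.3, 38.5]), (0.64, [361.6, -157.1, 35.1]), (0.59, [292.4, 280.2, 37.5])]
tub_grip [(0.78, [708.2, 116.6, 63.1]), (0.77, [357.6, -154.8, 63.7]), (0.7, [522.9, -0.2, 62.2])]
base_tub [(0.8
[... 221 characters left out ...]
.55, [454.0, -467.6, 0.1])]
top 374.83121109883183 323.95321783239984 202.3760965207145 [ 362.52482175   -8.29190849 1029.65428014] [ 0.70976866 -0.6985766   0.0551357  -0.07196688]
tub_mid [(0.7, [288.0, 282.3, 38.1]), (0.68, [711.2, 120.5, 41.7]), (0.55, [358.1, -157.4, 38.9])]
tub_grip [(0.9, [361.9, -160.5, 62.8]), (0.8, [709.9, 119.4, 60.9]), (0.66, [528.3, 3.5, 66.1])]
base_tub [(0.66, [584.8, -225.4, -1.6]), (0.49, [438.4, 490.2, 0.2])]
base_top [(0.61, [580.4, -225.7, 75.4])]
plain_tub [(0.68, [493.3, 275.7, 4.6]), (0.21, [528.0, 3.2, 61.7])]
jar [(0.89, [761.8, -59.7, -1.7])]
carton [(0.89, [455.7, -469.6, -0.3]), (0.64, [583.5, -225.0, -1.0])]
scraper [(0.93, [433.3, 485.9, -2.4])]
```

View pics/scene0.png

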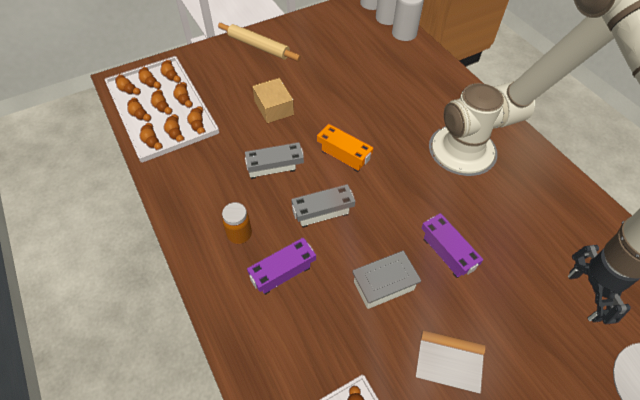

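View pics/top0.png

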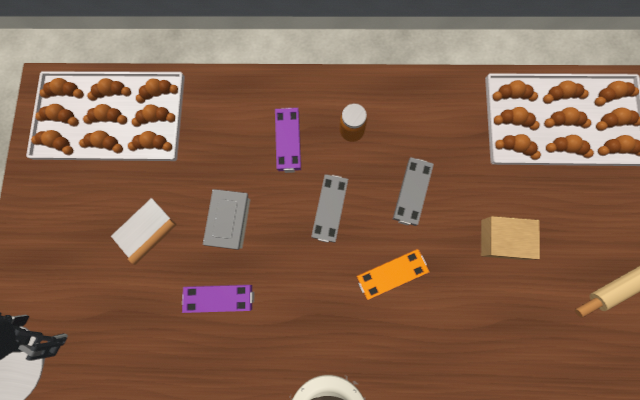

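The grey loose tub is at scene px (323,204) / top px (330,208), and the grey base tub is at scene px (274,158) / top px (413,191). The orange and purple tubs are look-alikes. Next I'll measure the dark recesses.

```bash
cat > h.py <<'E'
import numpy as np,cv2
from scipy.spatial.transform import Rotation as R
def ray(p,uv,z):
    d=np.c_[(np.atleast_2d(uv)-[p["cx"],p["cy"]])/[p["fx"],p["fy"]],np.ones(len(np.atleast_2d(uv)))]
    d=R.from_quat(p["orientation"]).apply(d);o=np.array(p["origin"])
    return o+d*((z-o[2])/d[:,2])[:,None]
def proj(p,X):
    c=R.from_quat(p["orientation"]).inv().apply(np.atleast_2d(X)-np.array(p["origin"]))
    return c[:,:2]/c[:,2:]*[p["fx"],p["fy"]]+[p["cx"],p["cy"]]
def recesses(p,ctr,zt=76,half=120,thr=75,step=1.0):
    # rectified top-down patch of plane z=zt, 1 mm/px ; returns blob centres in world
    n=int(2*half/step); g=(np.arange(n)-n/2)*step
    X,Y=np.meshgrid(ctr[0]+g,ctr[1]+g)
    uv=proj(p,np.c_[X.ravel(),Y.ravel(),np.full(X.size,zt)]).astype(np.float32).reshape(n,n,2)
    return cv2.remap(p["frame"],uv[...,0],uv[...,1],cv2.INTER_CUBIC)
E
python3 - <<'E'
from h import *
from bench import get_image
rows=[]
for n in("scene","top"):
    p=get_image(n);ims=[]
    for k,c in(("loose",(526,2)),("base",(581,-225))):
        im=recesses(p,c);ims.append(im)
        g=cv2.GaussianBlur(im,(3,3),0).max(2)
        m=(g<80).astype(np.uint8);nl,_,st,ce=cv2.connectedComponentsWithStats(m)
        for i in range(1,nl):
            if 80<st[i,4]<800: print(n,k,np.round(ce[i]-120+np.array(c),1),st[i])
    rows.append(np.hstack(ims))
cv2.imwrite("pics/rect0.png",np.vstack(rows))
E
```

```text
scene loose [580.8 -25.2] [166  87  19  13 189]
scene loose [587.7   9.9] [173 122  18  13 189]
scene base [ 625.9 -246.8] [156  93  19  12 159]
scene base [ 506.8 -213. ] [ 37 127  19  11 157]
scene base [ 635.9 -211.9] [166 127  19  13 168]
scene base [ 516.5 -178.6] [ 47 160  18  13 164]
top loose [581.1 -27.9] [166  83  20  15 239]
top loose [459.5  -4.6] [ 43 106  22  15 246]
top loose [588.1   7.5] [172 118  21  16 251]
top loose [466.2  30.7] [ 50 141  21  16 245]
top base [ 626.6 -248.9] [156  88  21  17 243]
top base [ 507.2 -215.5] [ 36 121  21  17 247]
top base [ 636.1 -214.4] [165 123  21  16 246]
top base [ 516.9 -180.8] [ 46 156  21  17 248]
```

View pics/rect0.png

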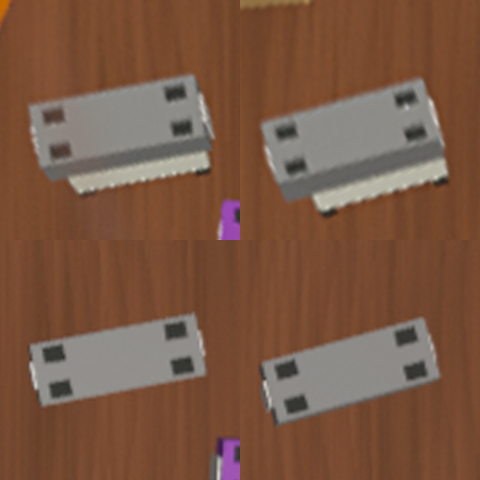

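```bash
cat >> h.py <<'E'
def plan(x,y,z,yaw):
    """shift(cm)/turn in tool axes from now to TCP x,y,z, tool x heading yaw(deg), pointing down"""
    from bench import telemetry
    s=telemetry.read_state();r=R.from_quat(s["ee_rot"])
    a=np.radians(yaw);X=np.array([np.cos(a),np.sin(a),0]);Z=np.array([0,0,-1.])
    T=R.from_matrix(np.c_[X,np.cross(Z,X),Z])
    print("clock",s["clock"],"pos",s["position"].round(2),"xhead",np.degrees(np.arctan2(*r.apply([1,0,0])[1::-1])).round(2),"F",s["contact_force"].round(2),"M",s["wrist_torque"].round(3),"w",s["gripper_width"].round(1),"q",s["joints"].round(2))
    print("shift cm",(r.inv().apply(np.array([x,y,z])-s["position"])/10).round(3),"rot",(r.inv()*T).as_rotvec().round(4))
E
python3 -c "
from h import *
plan(524,2,200,-100.85)"
```

```text
Traceback (most recent call last):
  File "h.py", line 22, in plan
    print("clock",s["clock"],"pos",s["position"].round(2),"xhead",np.degrees(np.arctan2(*r.apply([1,0,0])[1::-1])).round(2),"F",s["contact_force"].round(2),"M",s["wrist_torque"].round(3),"w",s["gripper_width"].round(1),"q",s["joints"].round(2))
                                                                                                                                                                                               ^^^^^^^^^^^^^^^^^^^^^^^^
AttributeError: 'float' object has no attribute 'round'
```

```bash
sed -i 's/s\["gripper_width"\].round(1)/round(s["gripper_width"],1)/' h.py
python3 -c "
from h import *
plan(524,2,200,-100.85)"
```

```text
clock 1.0 pos [236.32 578.58 253.3 ] xhead -112.22 F [ 0.68 -0.76 -0.37] M [-0.062 -0.001 -0.015] w 85.7 q [ 1.44  0.38  0.01 -0.   -1.19 -0.26]
shift cm [ 42.497 -48.436   5.329] rot [ 0.      0.     -0.1984]
```

Request:
apply_moves([
  {"hand":1,"xyz":[42.5,-48.44,5.33],"delta_rot":[0,0,-0.1984]},
  {"hand":1,"xyz":[42.5,-48.44,5.33],"delta_rot":[0,0,-0.1984]},
  {"hand":1,"xyz":[42.5,-48.44,5.33],"delta_rot":[0,0,-0.1984]},
  {"hand":1,"xyz":[42.5,-48.44,5.33],"delta_rot":[0,0,-0.1984]},
  {"hand":1,"xyz":[42.5,-48.44,5.33],"delta_rot":[0,0,-0.1984]},
  {"hand":1,"xyz":[42.5,-48.44,5.33],"delta_rot":[0,0,-0.1984]},
  {"hand":1,"xyz":[42.5,-48.44,5.33],"delta_rot":[0,0,-0.1984]},
  {"hand":1,"xyz":[42.5,-48.44,5.33],"delta_rot":[0,0,-0.1984]},
  {"hand":1,"xyz":[42.5,-48.44,5.33],"delta_rot":[0,0,-0.1984]},
  {"hand":1,"xyz":[42.5,-48.44,5.33],"delta_rot":[0,0,-0.1984]},
  {"hand":1,"xyz":[42.5,-48.44,5.33],"delta_rot":[0,0,-0.1984]},
  {"hand":1,"xyz":[42.5,-48.44,5.33],"delta_rot":[0,0,-0.1984]},
])

```text
clock: 2.0
position: [459.3, 130.9, 212.5]
ee_rot: [-0.637, 0.771, -0.0, 0.001]
contact_force: [1.4, 0.5, 0.0]
gripper_width: 85.0
```

```bash
python3 -c "
from h import *
plan(524,2,200,-100.85)"
```

```text
clock 2.0 pos [459.34 130.86 212.46] xhead -100.82 F [1.38 0.46 0.02] M [ 0.077 -0.049 -0.007] w 85.0 q [ 0.62  0.17 -0.4   0.   -1.    0.76]
shift cm [11.444 -8.769  1.245] rot [-0.0009  0.0008  0.0005]
```

Request:
apply_moves([
  {"hand":1,"xyz":[11,-8.5,1.2],"delta_rot":[0,0,0]},
  {"hand":1,"xyz":[11,-8.5,1.2],"delta_rot":[0,0,0]},
  {"hand":1,"xyz":[11,-8.5,1.2],"delta_rot":[0,0,0]},
  {"hand":1,"xyz":[11,-8.5,1.2],"delta_rot":[0,0,0]},
  {"hand":1,"xyz":[11,-8.5,1.2],"delta_rot":[0,0,0]},
])

```text
clock: 2.42
position: [522.5, 5.7, 199.4]
ee_rot: [-0.635, 0.772, -0.0, -0.0]
contact_force: [0.1, -0.3, 0.5]
gripper_width: 85.5
```

```bash
cat >> h.py <<'E'
def fitlid(p,c,zt=76,thr=80,show=None,half=120):
    im=recesses(p,c,zt,half)
    if show: cv2.imwrite(show,im)
    m=(cv2.GaussianBlur(im,(3,3),0).max(2)<thr).astype(np.uint8);nl,_,st,ce=cv2.connectedComponentsWithStats(m)
    P=np.array([ce[i]-half+np.array(c) for i in range(1,nl) if 120<st[i,4]<600]);print(P.round(1), [int(s[4]) for s in st[1:] if 120<s[4]<600])
    if len(P)==4:
        P=P[np.argsort(P[:,0])];d=P[2:].mean(0)-P[:2].mean(0)
        print("centre",P.mean(0).round(2),"yaw",np.degrees(np.arctan2(d[1],d[0])).round(2),"span",np.linalg.norm(d).round(1))
E
python3 -c "
from h import *
from bench import get_image
plan(524,2,200,-100.85)
for n in ('wrist','top'):
    p=get_image(n);cv2.imwrite(f'pics/{n}1.png',p['frame'])
    fitlid(p,(524,2),show=f'pics/{n}1r.png')
    fitlid(p,(572,-214))
"
```

```text
clock 2.4167 pos [522.52   5.74 199.44] xhead -101.14 F [ 0.06 -0.28  0.51] M [ 0.012 -0.017 -0.004] w 85.5 q [ 0.32  0.26 -0.32  0.   -0.99  1.05]
shift cm [ 0.338 -0.217 -0.056] rot [ 0.0006 -0.0008 -0.0051]
[[ 638.8  -94.9]
 [ 421.6 -100.4]
 [ 582.4  -25.7]
 [ 461.8   -2.9]
 [ 589.     9. ]
 [ 468.4   32. ]] [500, 223, 250, 221, 250, 226]
[[ 518.8 -177.6]] [192]
[[459.6  -4.5]
 [466.2  30.7]] [259, 259]
[[ 626.7 -248.9]
 [ 507.2 -215.6]
 [ 636.3 -214.4]
 [ 516.8 -180.9]] [255, 259, 262, 264]
centre [ 571.75 -214.95] yaw -15.64 span 124.0
```

View pics/wrist1.png

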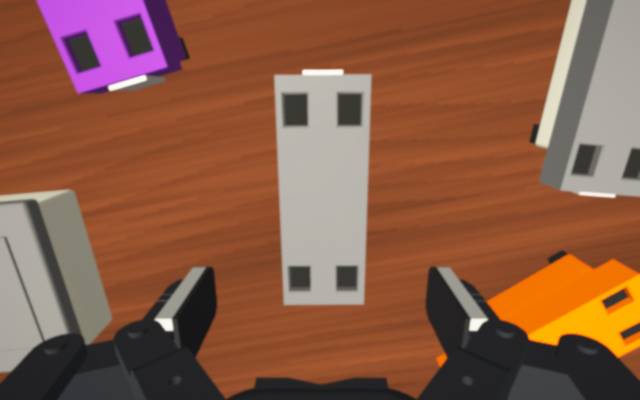

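View pics/wrist1r.png

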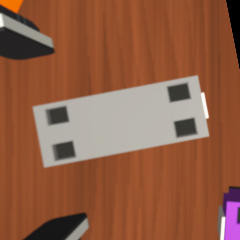

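The wrist picture shows the loose tub between the jaws (lid px 275-372 × 73-305, recesses clear). The lid centre is about (524.5, 2.5). Descending to grip height.

```bash
python3 -c "
from h import *
plan(524.5,2.5,66,-100.75)"
```

```text
clock 2.5167 pos [521.53   8.16 199.9 ] xhead -100.95 F [ 0.55  0.05 -0.65] M [ 0.002 -0.022  0.007] w 85.4 q [ 0.33  0.26 -0.32 -0.   -0.99  1.05]
shift cm [ 0.499 -0.405 13.39 ] rot [ 0.0004 -0.0001 -0.0035]
```

Request:
apply_moves([
  {"hand":1,"xyz":[0.5,-0.4,4],"delta_rot":[0,0,-0.0035]},
  {"hand":1,"xyz":[0.5,-0.4,8],"delta_rot":[0,0,-0.0035]},
  {"hand":1,"xyz":[0.5,-0.4,10],"delta_rot":[0,0,-0.0035]},
  {"hand":1,"xyz":[0.5,-0.4,11.5],"delta_rot":[0,0,-0.0035]},
  {"hand":1,"xyz":[0.5,-0.4,12.5],"delta_rot":[0,0,-0.0035]},
  {"hand":1,"xyz":[0.5,-0.4,13.4],"delta_rot":[0,0,-0.0035]},
  {"hand":1,"xyz":[0.5,-0.4,13.4],"delta_rot":[0,0,-0.0035]},
  {"hand":1,"xyz":[0.5,-0.4,13.4],"delta_rot":[0,0,-0.0035]},
])

```text
clock: 3.18
position: [524.9, 3.6, 66.6]
ee_rot: [-0.639, 0.769, -0.0, 0.0]
contact_force: [-0.2, -0.4, -1.0]
gripper_width: 85.1
```

```bash
python3 -c "
from h import *
from bench import get_image
plan(524.5,2.5,66,-100.75)
p=get_image('wrist');cv2.imwrite('pics/wrist2.png',p['frame'])
fitlid(p,(524,2),show='pics/wrist2r.png')
"
```

```text
clock 3.1833 pos [524.88   3.64  66.57] xhead -100.58 F [-0.17 -0.42 -0.97] M [ 0.065 -0.039  0.023] w 85.1 q [ 0.32  0.43 -0.47  0.   -0.67  1.07]
shift cm [0.119 0.016 0.057] rot [-0.0007  0.0002  0.0029]
[[582.9 -26. ]
 [589.5   8.7]] [273, 291]
```

View pics/wrist2.png

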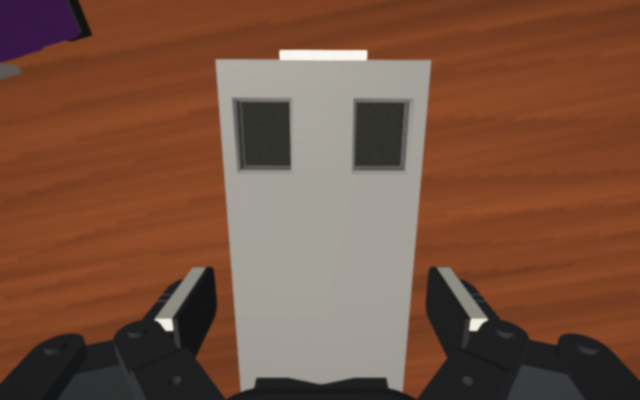

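Request:
apply_moves([
  {"hand":0,"xyz":[0,0,0.05],"delta_rot":[0,0,0]},
  {"hand":0,"xyz":[0,0,0.05],"delta_rot":[0,0,0]},
  {"hand":0,"xyz":[0,0,0.05],"delta_rot":[0,0,0]},
  {"hand":0,"xyz":[0,0,0.05],"delta_rot":[0,0,0]},
  {"hand":0,"xyz":[0,0,0.05],"delta_rot":[0,0,0]},
  {"hand":0,"xyz":[0,0,0.05],"delta_rot":[0,0,0]},
  {"hand":0,"xyz":[0,0,0.05],"delta_rot":[0,0,0]},
  {"hand":0,"xyz":[0,0,0.05],"delta_rot":[0,0,0]},
])

```text
clock: 3.9
position: [525.3, 3.3, 66.8]
ee_rot: [-0.639, 0.77, -0.0, 0.001]
contact_force: [-1.4, 1.6, 6.7]
gripper_width: 61.2
```

```bash
python3 -c "
from h import *
from bench import get_image
plan(524.5,2.5,66,-100.75)
p=get_image('wrist');cv2.imwrite('pics/wrist3.png',p['frame'])
fitlid(p,(524,2),show='pics/wrist3r.png')
"
```

```text
clock 3.9 pos [525.26   3.26  66.84] xhead -100.64 F [-1.38  1.65  6.74] M [ 0.372  0.44  -0.053] w 61.2 q [ 0.32  0.43 -0.47  0.   -0.67  1.07]
shift cm [0.089 0.061 0.083] rot [-0.002   0.0009  0.002 ]
[[583.  -26. ]
 [589.5   8.7]] [272, 289]
```

Request:
apply_moves([
  {"hand":0,"xyz":[0,0,-0.5],"delta_rot":[0,0,0]},
  {"hand":0,"xyz":[0,0,-1.5],"delta_rot":[0,0,0]},
  {"hand":0,"xyz":[0,0,-3.5],"delta_rot":[0,0,0]},
  {"hand":0,"xyz":[0,0,-6],"delta_rot":[0,0,0]},
  {"hand":0,"xyz":[0,0,-9],"delta_rot":[0,0,0]},
  {"hand":0,"xyz":[0,0,-11],"delta_rot":[0,0,0]},
  {"hand":0,"xyz":[0,0,-12.5],"delta_rot":[0,0,0]},
  {"hand":0,"xyz":[0,0,-12.5],"delta_rot":[0,0,0]},
  {"hand":0,"xyz":[0,0,-12.5],"delta_rot":[0,0,0]},
  {"hand":0,"xyz":[0,0,-12.5],"delta_rot":[0,0,0]},
])

```text
clock: 4.78
position: [523.1, 2.8, 189.0]
ee_rot: [-0.638, 0.77, 0.001, -0.001]
contact_force: [-1.0, 0.6, -4.2]
gripper_width: 61.0
```

```bash
python3 -c "
from h import *
from bench import get_image
plan(572.7,-212.7,180,-105.6)
p=get_image('wrist');cv2.imwrite('pics/wrist4.png',p['frame'])
fitlid(p,(524,2),zt=201)
p=get_image('top');cv2.imwrite('pics/top4.png',p['frame'])
fitlid(p,(571,-214))
"
```

```text
clock 4.7833 pos [523.12   2.77 189.05] xhead -100.7 F [-0.98  0.58 -4.16] M [-0.029  0.028  0.044] w 61.0 q [ 0.32  0.27 -0.33 -0.   -0.97  1.07]
shift cm [20.252 -8.875  0.889] rot [ 0.0034 -0.0009  0.0856]
[[581.4 -26.1]
 [587.7   7.5]] [258, 275]
[[ 626.7 -248.9]
 [ 507.3 -215.6]
 [ 636.2 -214.4]
 [ 516.9 -180.8]] [256, 260, 261, 261]
centre [ 571.76 -214.92] yaw -15.64 span 124.0
```

View pics/wrist4.png

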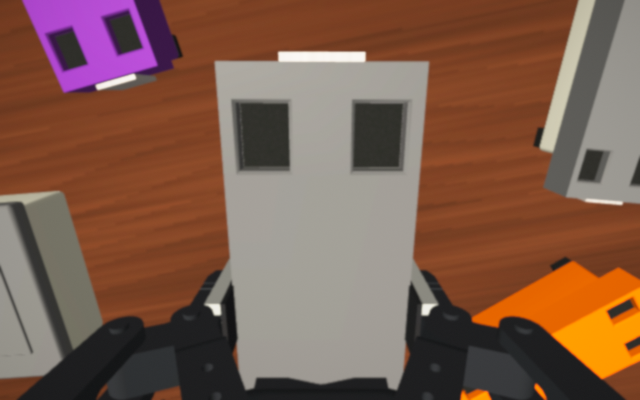

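Tub is held level: weight 4.2 N, opening 61 mm, upright in the wrist picture (lid px 215-428). Carry it over the base lid.

```bash
python3 -c "
from h import *
plan(573.3,-213.0,185,-105.55)"
```

```text
clock 4.8833 pos [523.35   2.74 188.79] xhead -100.67 F [-0.67 -0.79 -5.1 ] M [-0.031  0.017  0.013] w 61.1 q [ 0.32  0.27 -0.33 -0.   -0.97  1.07]
shift cm [20.275 -8.906  0.375] rot [ 0.0036 -0.0016  0.0851]
```

Request:
apply_moves([
  {"hand":0,"xyz":[1,-0.45,0],"delta_rot":[0,0,0.01]},
  {"hand":0,"xyz":[3,-1.3,0],"delta_rot":[0,0,0.02]},
  {"hand":0,"xyz":[6,-2.65,0.1],"delta_rot":[0,0,0.03]},
  {"hand":0,"xyz":[9,-4,0.1],"delta_rot":[0.001,0,0.04]},
  {"hand":0,"xyz":[12,-5.3,0.2],"delta_rot":[0.002,0,0.05]},
  {"hand":0,"xyz":[15,-6.6,0.3],"delta_rot":[0.003,-0.001,0.06]},
  {"hand":0,"xyz":[17.5,-7.7,0.3],"delta_rot":[0.003,-0.001,0.07]},
  {"hand":0,"xyz":[19.3,-8.5,0.35],"delta_rot":[0.003,-0.001,0.08]},
  {"hand":0,"xyz":[20.2,-8.9,0.4],"delta_rot":[0.003,-0.001,0.085]},
  {"hand":0,"xyz":[20.28,-8.91,0.4],"delta_rot":[0.003,-0.001,0.085]},
  {"hand":0,"xyz":[20.28,-8.91,0.4],"delta_rot":[0.003,-0.001,0.085]},
  {"hand":0,"xyz":[20.28,-8.91,0.4],"delta_rot":[0.003,-0.001,0.085]},
])

```text
clock: 5.88
position: [574.1, -212.2, 185.9]
ee_rot: [-0.605, 0.796, -0.0, 0.001]
contact_force: [0.3, -0.7, -5.7]
gripper_width: 61.3
```

```bash
python3 -c "
from h import *
from bench import get_image
plan(573.3,-213.0,160,-105.55)
for n in ('wrist','top','scene'):
    p=get_image(n);cv2.imwrite(f'pics/{n}5.png',p['frame'])
    fitlid(p,(573,-213),zt=195)
plan(573.3,-213.0,160,-105.55)
p=cv2.imread('pics/scene5.png')[110:230,210:370];cv2.imwrite('pics/scene5c.png',cv2.resize(p,None,fx=5,fy=5,interpolation=cv2.INTER_CUBIC)[:600,:800])
"
```

```text
clock 5.8833 pos [ 574.14 -212.16  185.92] xhead -105.5 F [ 0.29 -0.67 -5.68] M [ 0.051  0.037 -0.01 ] w 61.3 q [-0.09  0.42 -0.12 -0.   -1.03  1.39]
shift cm [0.106 0.062 2.592] rot [-0.0013  0.0013  0.0008]
[[ 629.2 -246.2]
 [ 638.7 -212.2]] [274, 292]
[[ 508.6 -213.8]
 [ 518.1 -179.3]
 [ 496.1 -160.3]
 [ 632.9 -147.2]] [262, 266, 185, 477]
centre [ 538.94 -175.13] yaw 18.02 span 77.0
[[ 627.6 -245. ]
 [ 636.9 -210.3]
 [ 517.8 -177.1]
 [ 549.4 -116.4]
 [ 665.8 -116.3]] [151, 160, 161, 137, 137]
clock 6.0333 pos [ 574.56 -211.78  186.71] xhead -105.44 F [-0.16 -1.17 -5.47] M [ 0.041  0.004 -0.008] w 60.6 q [-0.09  0.41 -0.12 -0.   -1.03  1.39]
shift cm [0.155 0.097 2.671] rot [-0.0029  0.0012  0.0019]
```

View pics/scene5c.png

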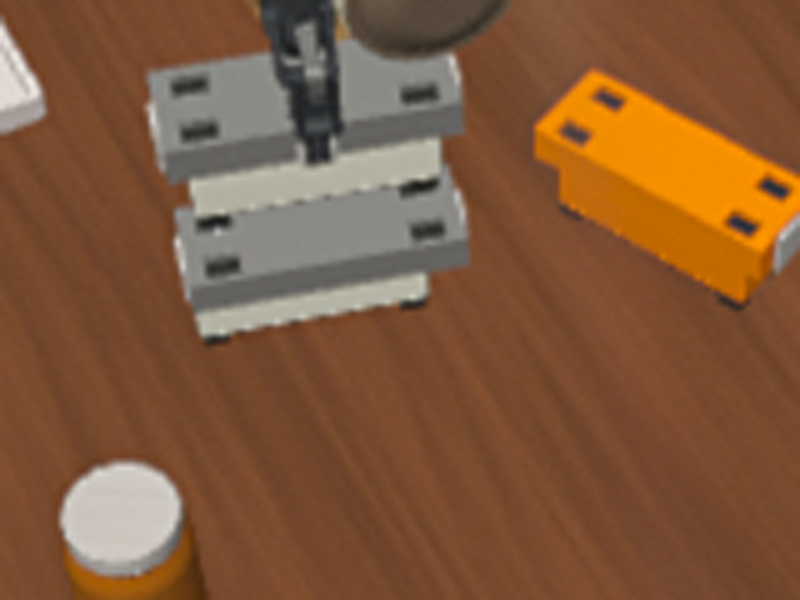

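View pics/wrist5.png

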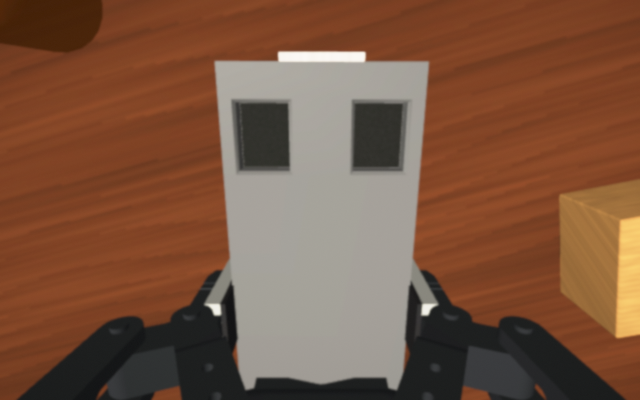

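```bash
python3 -c "
from h import *
plan(573.2,-213.6,147,-105.6)"
```

```text
clock 6.0333 pos [ 574.56 -211.78  186.71] xhead -105.44 F [-0.16 -1.17 -5.47] M [ 0.041  0.004 -0.008] w 60.6 q [-0.09  0.41 -0.12 -0.   -1.03  1.39]
shift cm [0.217 0.094 3.971] rot [-0.0029  0.0012  0.0028]
```

Request:
apply_moves([
  {"hand":0,"xyz":[0.1,0.05,0.5],"delta_rot":[-0.002,0.001,0.003]},
  {"hand":0,"xyz":[0.2,0.1,1.2],"delta_rot":[-0.002,0.001,0.003]},
  {"hand":0,"xyz":[0.2,0.1,2],"delta_rot":[-0.002,0.001,0.003]},
  {"hand":0,"xyz":[0.2,0.1,2.8],"delta_rot":[-0.002,0.001,0.003]},
  {"hand":0,"xyz":[0.2,0.1,3.4],"delta_rot":[-0.002,0.001,0.003]},
  {"hand":0,"xyz":[0.2,0.1,3.8],"delta_rot":[-0.002,0.001,0.003]},
  {"hand":0,"xyz":[0.2,0.1,3.9],"delta_rot":[-0.002,0.001,0.003]},
  {"hand":0,"xyz":[0.2,0.1,3.9],"delta_rot":[-0.002,0.001,0.003]},
  {"hand":0,"xyz":[0.2,0.1,3.9],"delta_rot":[-0.002,0.001,0.003]},
  {"hand":0,"xyz":[0.2,0.1,3.9],"delta_rot":[-0.002,0.001,0.003]},
])

```text
clock: 6.87
position: [573.6, -214.5, 148.1]
ee_rot: [-0.604, 0.797, -0.001, 0.001]
contact_force: [0.1, -0.7, -4.4]
gripper_width: 60.8
```

```bash
python3 -c "
from h import *
from bench import get_image,telemetry
plan(573.2,-213.6,140,-105.6)
for n in ('top','scene'):
    p=get_image(n);cv2.imwrite(f'pics/{n}6.png',p['frame'])
    z=telemetry.read_state()['position'][2]+9.2
    fitlid(p,(573,-213),zt=z)
plan(573.2,-213.6,140,-105.6)
p=cv2.imread('pics/scene6.png')[110:230,210:370];cv2.imwrite('pics/scene6c.png',cv2.resize(p,None,fx=5,fy=5,interpolation=cv2.INTER_CUBIC)[:600,:800])
"
```

```text
clock 6.8667 pos [ 573.61 -214.52  148.09] xhead -105.69 F [ 0.15 -0.68 -4.43] M [-0.026  0.026  0.037] w 60.8 q [-0.09  0.45 -0.17  0.   -0.95  1.39]
shift cm [-0.077  0.066  0.808] rot [-0.002   0.0002 -0.0016]
[[ 507.8 -216.1]
 [ 517.8 -181.5]
 [ 626.5 -147.1]] [261, 264, 411]
[[ 626.8 -247.3]
 [ 636.5 -212.9]
 [ 517.5 -179. ]
 [ 656.3 -148.2]
 [ 545.5 -117.1]] [161, 166, 168, 196, 191]
clock 6.9667 pos [ 573.52 -214.48  148.06] xhead -105.7 F [-0.13  0.39 -5.01] M [0.041 0.013 0.001] w 60.7 q [-0.09  0.45 -0.17  0.   -0.95  1.39]
shift cm [-0.076  0.056  0.806] rot [-0.0019  0.0002 -0.0017]
```

View pics/scene6c.png

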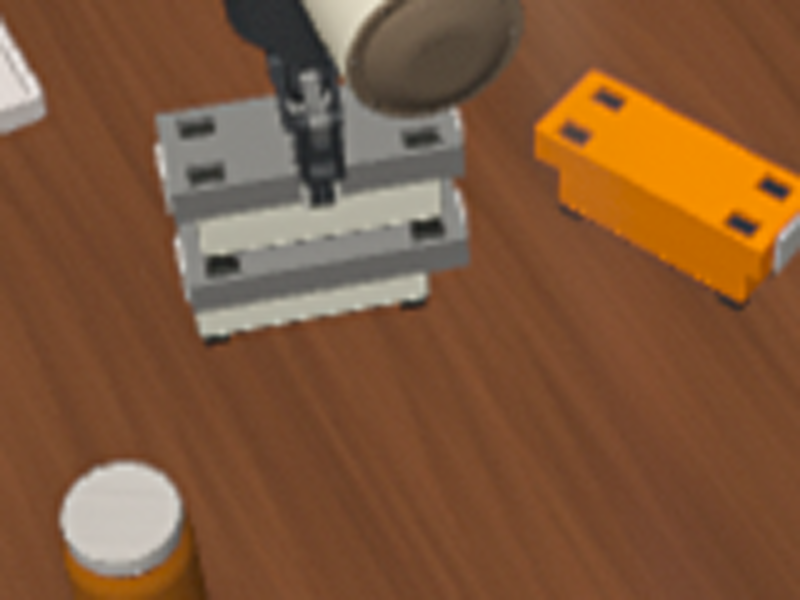

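```bash
python3 -c "
from h import *
plan(572.75,-213.85,141,-105.65)"
```

```text
clock 6.9667 pos [ 573.52 -214.48  148.06] xhead -105.7 F [-0.13  0.39 -5.01] M [0.041 0.013 0.001] w 60.7 q [-0.09  0.45 -0.17  0.   -0.95  1.39]
shift cm [-0.039  0.092  0.706] rot [-0.0019  0.0002 -0.0008]
```

Request:
apply_moves([
  {"hand":0,"xyz":[-0.04,0.09,0.05],"delta_rot":[-0.002,0,-0.001]},
  {"hand":0,"xyz":[-0.04,0.09,0.15],"delta_rot":[-0.002,0,-0.001]},
  {"hand":0,"xyz":[-0.04,0.09,0.25],"delta_rot":[-0.002,0,-0.001]},
  {"hand":0,"xyz":[-0.04,0.09,0.35],"delta_rot":[-0.002,0,-0.001]},
  {"hand":0,"xyz":[-0.04,0.09,0.43],"delta_rot":[-0.002,0,-0.001]},
  {"hand":0,"xyz":[-0.04,0.09,0.51],"delta_rot":[-0.002,0,-0.001]},
  {"hand":0,"xyz":[-0.04,0.09,0.59],"delta_rot":[-0.002,0,-0.001]},
  {"hand":0,"xyz":[-0.04,0.09,0.65],"delta_rot":[-0.002,0,-0.001]},
  {"hand":0,"xyz":[-0.04,0.09,0.7],"delta_rot":[-0.002,0,-0.001]},
  {"hand":0,"xyz":[-0.04,0.09,0.7],"delta_rot":[-0.002,0,-0.001]},
])

```text
clock: 7.8
position: [572.4, -213.8, 140.4]
ee_rot: [-0.604, 0.797, 0.001, -0.0]
contact_force: [0.7, -0.2, -4.3]
gripper_width: 61.2
```

```bash
python3 -c "
from h import *
plan(572.75,-213.85,138.5,-105.65)"
```

```text
clock 7.8 pos [ 572.43 -213.78  140.43] xhead -105.64 F [ 0.71 -0.23 -4.32] M [0.035 0.006 0.005] w 61.2 q [-0.09  0.46 -0.18 -0.   -0.94  1.39]
shift cm [-0.002 -0.033  0.193] rot [0.0013 0.0001 0.0002]
```

No contact at z 140.4, which is below the 142.8 expected on the flat top, so the feet are entering the recesses. Keep lowering slowly.

Request:
apply_moves([
  {"hand":0,"xyz":[0,0,0.06],"delta_rot":[0,0,0]},
  {"hand":0,"xyz":[0,0,0.12],"delta_rot":[0,0,0]},
  {"hand":0,"xyz":[0,0,0.18],"delta_rot":[0,0,0]},
  {"hand":0,"xyz":[0,0,0.24],"delta_rot":[0,0,0]},
  {"hand":0,"xyz":[0,0,0.3],"delta_rot":[0,0,0]},
  {"hand":0,"xyz":[0,0,0.3],"delta_rot":[0,0,0]},
])

```text
clock: 8.3
position: [572.4, -213.8, 137.4]
ee_rot: [-0.604, 0.797, 0.001, -0.0]
contact_force: [0.1, 0.7, -5.4]
gripper_width: 61.1
```

```bash
python3 -c "
from h import *
plan(572.75,-213.85,135.5,-105.65)"
```

```text
clock 8.3 pos [ 572.4  -213.76  137.41] xhead -105.64 F [ 0.09  0.67 -5.44] M [-0.058  0.032  0.01 ] w 61.1 q [-0.09  0.46 -0.18 -0.   -0.93  1.39]
shift cm [-0.001 -0.037  0.191] rot [0.0014 0.0001 0.0003]
```

Request:
apply_moves([
  {"hand":0,"xyz":[0,0,0.05],"delta_rot":[0,0,0]},
  {"hand":0,"xyz":[0,0,0.09],"delta_rot":[0,0,0]},
  {"hand":0,"xyz":[0,0,0.13],"delta_rot":[0,0,0]},
  {"hand":0,"xyz":[0,0,0.16],"delta_rot":[0,0,0]},
  {"hand":0,"xyz":[0,0,0.18],"delta_rot":[0,0,0]},
  {"hand":0,"xyz":[0,0,0.18],"delta_rot":[0,0,0]},
])

```text
clock: 8.8
position: [572.5, -213.8, 136.0]
ee_rot: [-0.604, 0.797, 0.0, -0.0]
contact_force: [-1.5, -0.1, -3.8]
gripper_width: 61.2
```

```bash
python3 -c "
from h import *
plan(572.75,-213.85,134.5,-105.65)"
```

```text
clock 8.8 pos [ 572.49 -213.8   136.  ] xhead -105.63 F [-1.47 -0.05 -3.77] M [0.105 0.122 0.037] w 61.2 q [-0.09  0.46 -0.18 -0.   -0.93  1.39]
shift cm [-0.002 -0.026  0.15 ] rot [0.001  0.0001 0.0003]
```

Request:
apply_moves([
  {"hand":0,"xyz":[0,0,0.03],"delta_rot":[0,0,0]},
  {"hand":0,"xyz":[0,0,0.05],"delta_rot":[0,0,0]},
  {"hand":0,"xyz":[0,0,0.05],"delta_rot":[0,0,0]},
])

```text
clock: 9.05
position: [572.5, -213.8, 135.9]
ee_rot: [-0.604, 0.797, 0.0, -0.0]
contact_force: [-1.5, 0.9, 0.1]
gripper_width: 61.2
```

```bash
python3 -c "
from h import *
plan(572.75,-213.85,134.5,-105.65)"
```

```text
clock 9.05 pos [ 572.53 -213.78  135.85] xhead -105.63 F [-1.46  0.9   0.08] M [ 0.271  0.425 -0.019] w 61.2 q [-0.09  0.46 -0.18 -0.   -0.93  1.39]
shift cm [ 0.001 -0.023  0.135] rot [0.0007 0.0001 0.0004]
```

The tub is seated: z 135.85 against 135.84 predicted, and its weight is taken by the lower lid. Let go.

Request:
apply_moves([
  {"hand":1,"xyz":[0,0,0],"delta_rot":[0,0,0]},
  {"hand":1,"xyz":[0,0,0],"delta_rot":[0,0,0]},
  {"hand":1,"xyz":[0,0,0],"delta_rot":[0,0,0]},
  {"hand":1,"xyz":[0,0,0],"delta_rot":[0,0,0]},
  {"hand":1,"xyz":[0,0,0],"delta_rot":[0,0,0]},
  {"hand":1,"xyz":[0,0,0],"delta_rot":[0,0,0]},
  {"hand":1,"xyz":[0,0,0],"delta_rot":[0,0,0]},
  {"hand":1,"xyz":[0,0,0],"delta_rot":[0,0,0]},
])

```text
clock: 9.72
position: [572.5, -213.8, 135.3]
ee_rot: [-0.604, 0.797, 0.0, -0.0]
contact_force: [0.9, -0.1, 0.3]
gripper_width: 85.4
```

Request:
apply_moves([
  {"hand":1,"xyz":[0,0,-1],"delta_rot":[0,0,0]},
  {"hand":1,"xyz":[0,0,-2.5],"delta_rot":[0,0,0]},
  {"hand":1,"xyz":[0,0,-5],"delta_rot":[0,0,0]},
  {"hand":1,"xyz":[0,0,-8],"delta_rot":[0,0,0]},
  {"hand":1,"xyz":[0,0,-11],"delta_rot":[0,0,0]},
  {"hand":1,"xyz":[0,0,-13],"delta_rot":[0,0,0]},
  {"hand":1,"xyz":[0,5,-14],"delta_rot":[0,0,0]},
  {"hand":1,"xyz":[0,9,-14],"delta_rot":[0,0,0]},
  {"hand":1,"xyz":[0,13,-14],"delta_rot":[0,0,0]},
  {"hand":1,"xyz":[0,15,-14],"delta_rot":[0,0,0]},
  {"hand":1,"xyz":[0,15,-14],"delta_rot":[0,0,0]},
])

```text
clock: 10.63
position: [423.5, -172.6, 276.9]
ee_rot: [-0.604, 0.797, 0.001, 0.0]
contact_force: [0.1, 0.2, -0.5]
gripper_width: 85.6
```

```bash
python3 -c "
from h import *
from bench import get_image,telemetry
plan(573.2,-213.6,140,-105.6)
for n in ('top','scene'):
    p=get_image(n);cv2.imwrite(f'pics/{n}7.png',p['frame'])
    fitlid(p,(573,-213),zt=145)
    fitlid(p,(573,-213),zt=152)
p=cv2.imread('pics/scene7.png')[110:230,210:370];cv2.imwrite('pics/scene7c.png',cv2.resize(p,None,fx=5,fy=5,interpolation=cv2.INTER_CUBIC)[:600,:800])
"
```

```text
clock 10.6333 pos [ 423.51 -172.6   276.95] xhead -105.63 F [ 0.06  0.18 -0.48] M [-0.035 -0.01  -0.024] w 85.6 q [-0.03  0.08 -0.34 -0.   -1.15  1.33]
shift cm [ -0.067 -15.526  13.688] rot [ 0.0005  0.0012 -0.0005]
[[ 625.9 -249.1]
 [ 635.8 -214.5]] [264, 260]
[[ 623.9 -247.1]
 [ 633.6 -212.9]] [263, 258]
[[ 625.7 -246.6]
 [ 506.2 -212.8]
 [ 635.2 -211.9]
 [ 516.  -178.3]] [158, 161, 163, 162]
centre [ 570.76 -212.39] yaw -15.77 span 124.0
[[ 627.5 -240.2]
 [ 509.  -206.8]
 [ 637.  -205.9]
 [ 518.8 -172.5]] [156, 155, 162, 159]
centre [ 573.08 -206.34] yaw -15.77 span 123.0
```

View pics/scene7c.png

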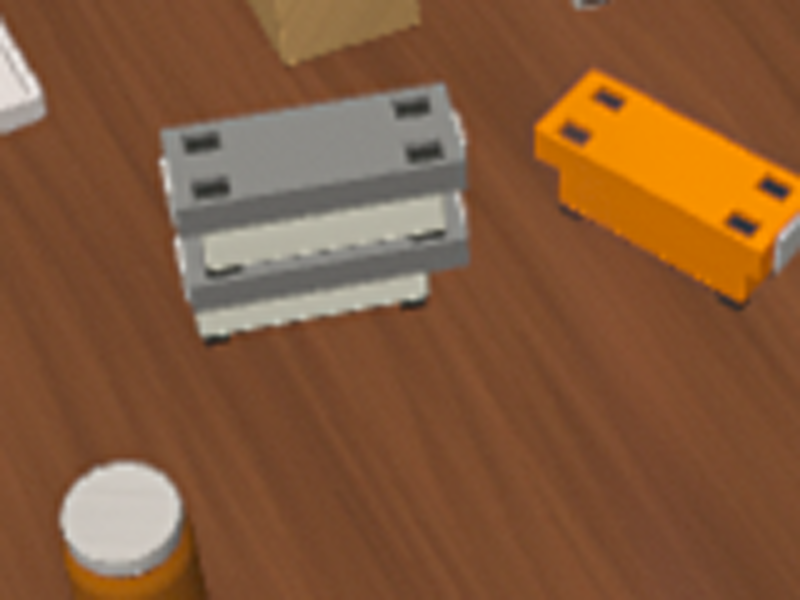

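View pics/top7.png

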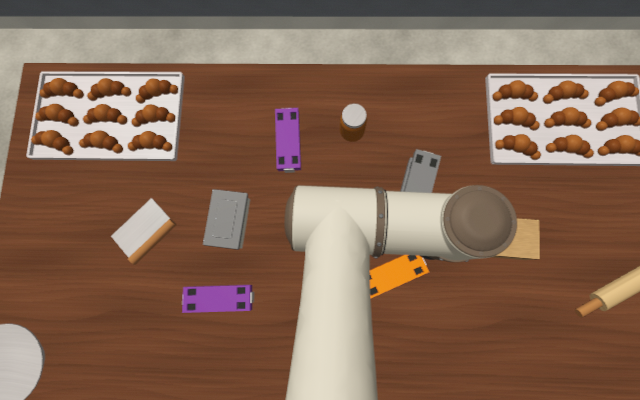

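The scene crop shows the tub upright. Its body bottom is nearly on the lower lid, and the feet are in the recesses at crop px (222,270) and (428,233). At the seated height of 145 mm, both cameras place its lid within about 1 mm of the lower one. The bystanders are unmoved.

```bash
python3 -c "
from bench import workorder,telemetry
print(workorder.job_done(), telemetry.read_state()['clock'])"
```

```text
the job is handed in; nothing more can be done
the job is handed in; nothing more can be done
```

The loose grey tub is stacked on its twin with all four feet down in the recesses. I let go, backed the arm clear and handed the job in at about 11 s.

- **Seating height:** the TCP stopped at 135.85 mm. The height when gripping on the counter plus the 69 mm rise predicted 135.84 mm.
- **Forces:** no contact showed while lowering until the feet reached the recess floors. Readings stayed at only a few newtons throughout.
- **Position after release:** the top and scene cameras put the upper lid's recesses within about 1 mm of the lower lid's at the seated height, and the tub is level. The top camera saw only two of the four recesses because the arm hid the others.
- **Bystanders:** the jar, plain tub, scraper and look-alikes looked unmoved in the last pictures. The carton was partly hidden by the arm in the last top picture and cropped in the scene one, but its visible part looked in place.
- **Disagreement:** the cameras differed from each other by about 2 mm in absolute position, so I aligned using offsets measured within each camera.

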